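# Put the brush-washing kit back together

### The job

Put the brush-washing kit back together on the round cork mat, in this order: stand the steel pot in the middle of the mat, then set the strainer upright inside the pot with its stem up, then seat the white ring tray on the pot's rim with the stem coming up through its hole, and last put the steel lid over the stem so that it sits flat inside the tray's raised edge. Leave the tape, the paint jar, the paint tube and the tall bottle standing or lying where they are.

Things in the scene. Friction and masses are not known exactly. Their poses are not given: they have to be found in the camera images.
- mat: round cork mat, 100 mm across, 6 mm thick, fixed to the table; origin at the centre of its underside (on the table), z up
- pot: open steel pot, upright, loose, about 220 g: outside diameter 58 mm at the foot, 62 mm at the rim, 55 mm high, wall 3.5 mm (inside 51 mm at the floor, 55 mm at the rim), floor 4 mm thick; grip it across its outside; origin at the centre of its underside, z up its axis
- strainer: aluminium strainer, upright, loose, about 100 g: perforated disc 45 mm across, its top at 12 mm, on four 8 mm feet, with a central round stem 12 mm thick up to 85 mm height; origin on its axis under the feet, z up the stem. Standing in the pot its origin is 4 mm above the pot's origin and the stem stands 34 mm above the rim
- tray: white ring tray lying flat, right way up, loose, about 90 g; flange 70 mm across at heights 7 to 21 mm (grip here); below it a tapered plug (43 to 49 mm across) that drops into the pot's mouth; 28 mm through hole; on top a recess 62 mm across, floor at 13 mm, in a 4 mm raised edge. Origin on the axis at the plug's underside, z up; seated on the pot's rim it is 48 mm above the pot's origin
- lid: steel lid standing on its open edge, loose, about 100 g: round bell 51 mm across, 38 mm high, hollow below (43 mm across, 33 mm deep), with a black round knob 16 mm across on top at heights 38 to 62 mm; origin at the centre of its open underside, z up through the knob. In place its underside is 13 mm above the tray's origin
- tape: roll of masking tape lying flat, 48 mm across, 22 mm high; bystander, leave alone; origin at the centre of its underside
- jar: small closed paint jar with a white cap, 44 mm across, 45 mm high; bystander, leave alone; origin at the centre of its underside
- tube: metal paint tube lying flat with a black cap, about 87 mm long, 26 mm wide, 16 mm high; bystander, leave alone; origin near its middle, at its underside; x points to the cap
- bottle: tall closed paint bottle with a white cap, 56 mm across, 150 mm high; bystander, leave alone; origin at the centre of its underside
Not all that is in view belongs to the job. What is shaped like the pot but yellow is not meant. Of the things that look like the mat, the smallest one is meant.

How it is judged:
By the outcome, as a careful person would: the job done as asked, in the order asked, and still so for the second after the job is handed in, with the robot touching nothing.
It also fails if it takes over 120 s, if anything falls off the work surface, if the arm or the gripper's body presses on something with over 40 N, if the wrist force passes 120 N, or if a joint passes its speed limit or range.

### The arm

A 6-joint arm with a two-finger parallel gripper is mounted at the origin on the work surface. World frame = base frame: x ahead of the robot, y to its left, z up, the work surface at z = 0. Lengths are in m, angles in rad, forces in N, time in s.
With the tool pointing down it reaches from about 0.3 to 0.85 m from the base axis. Payload 4.2 kg.
Tool frame: the origin (TCP) lies on the front face of the gripper's body, between the roots of the fingers; the fingertips stand 78 mm ahead of it and the grasp point (between the pads) lies 60 mm ahead of it (ctrl.tcp_to_tips is the z of the fingertips in the tool frame, in m); z points along the fingers, y is the line along which they close (so a half turn about z gives the same grasp; the last joint's range is limited). The gripper opens to 91 mm and grips with 3 to 60 N. Pads are 32 mm wide; open, the fingers measure 118 mm over their backs; the gripper's body (76 mm by 178 mm) begins 60 mm behind the grasp point.
Start: joints at [1.255, 0.32, 1.565, -0, 1.257, -0.02], TCP at [0.168, 0.55, 0.292] pointing down, gripper open.
Joint ranges: [-3.11, 3.11], [-0.84, 2.01], [0.21, 2.61], [-1.34, 4.49], [0.05, 2.63], [-2.56, 2.56]. Speed limits (rad/s): [2.57, 2.57, 3.14, 3.14, 3.14, 3.14].

### API

Orientations are given as a rotation vector (axis times angle).
In Python, from plant import ctrl, eyes, finish_job gives the robot as it stands. The module is installed in compiled form; this text tells all that it offers.
- The arm moves only by the shell command python3 -m crank 'ROWS' [FORCE]. ROWS is text: rows parted by semicolons, each of 7 numbers parted by spaces: the shift along the tool's x, y, z in m, then the turn, a rotation vector about the tool's x, y, z in rad, then the opening, from 0 (shut) to 1 (fully open). In form: dx dy dz ax ay az gripper; .... A call has exactly 8 rows; each row is the pose to reach, as a shift and turn from the pose commanded when the call began, along the tool's axes at that moment; what a row does not reach only later rows make up. A row lasts 1/12 s, in which the tool goes at most 41.7 mm and 7.16 degrees, less where a joint would pass 70% of its speed; a pose out of reach is approached as far as the arm can. A call with a gripper value outside its range is refused whole. The fingers move at their own pace and stop on an object; FORCE is the grip in N (left out, the last holds). Time passes only in rows, so rows that repeat a pose let the fingers close, or fill a call up. It gives the time, the measured TCP pose, the force, the opening and the grip force at its end, in the units of the state.
- ctrl.get_obs(): the state, without advancing time (a new reading comes with each control period).
- eyes.grab_frame(name): name is "scene" or "side" or "wrist"; returns a dict with "image" (480x640x3 uint8, red, green, blue), "intrinsics" (3x3 intrinsics, pixels), "dist" ([k1, k2, p1, p2, k3] as OpenCV has them; the pictures are not rectified), "rvec" (rotation vector, rad) and "tvec" (3), from world to camera coordinates, as OpenCV has them. Camera axes: x right, y down, z forward; pixel columns grow to the right and rows downward; lengths in m; the calibration is good to about 2 mm. A picture is of the moment at which its call begins. There is no depth.
- finish_job(): hands the job in; it is judged then, once.
Trained networks look in the newest picture that a camera, given by its name, has taken for a name from the list of things; names that differ only in an ending like _2 or _b are one class to them, and where a whole thing is asked for, a point or a joint stands for the part that bears it (a point fixed in the world has none). Each returns a list of dicts, best first, with "score" (0 to 1); they miss things now and then, are a little off and sometimes report something else, mostly with a low value. They report only what shows in the picture. A call takes as long as a camera call. They do not tell look-alikes from the thing itself.
- eyes.cut_out(camera, target): "pixels" (480x640 bool, what is visible of it) and "position" ([column, row] in pixels, amid what is visible of it).
- eyes.landmark_of(camera, target): "position" ([column, row] in pixels: a listed point, or the origin of a listed thing).
The state is a dict: "t": time; "q": joint angles; "qd": joint speeds; "effort": joint torques, N m; "eef_pos": TCP position; "tcp_rot": TCP orientation; "force": force on the tool from outside, world axes, zero at the start; "moment": the same for the moment, N m; "gripper_width": opening from 0.0 (shut) to 1.0 (fully open); "finger_force": force on a finger pad.
Only numpy, scipy, OpenCV 4.12 (cv2) and the standard library are available. Lean on these libraries where they do the work, as an engineer would, in place of code of your own. Each camera call takes 0.05 s, during which the arm holds its last target. There are 200 camera calls.

## Working session

There is one attempt and no reset: what is moved stays moved. The work goes in short steps, Python scripts to look and compute and a shell command to move; the robot and the scene stay as the last step left them, time stands still between calls to the robot, and variables do not carry over. Pictures are saved under pics/ and viewed, at most 14 in all, crops included, and the job is handed in when it is done.

```bash
mkdir -p pics
cat > h.py <<'E'
import numpy as np, cv2
from plant import ctrl, eyes, finish_job
from scipy.spatial.transform import Rotation as R
def ray(f,px):
    K=np.array(f["intrinsics"]);d=np.array(f["dist"])
    u=cv2.undistortPoints(np.array([[px]],float),K,d)[0,0]
    Rm=cv2.Rodrigues(np.array(f["rvec"],float))[0];t=np.array(f["tvec"],float).ravel()
    return -Rm.T@t, Rm.T@np.array([u[0],u[1],1.])
def onz(f,px,z):
    c,d=ray(f,px);return c+d*(z-c[2])/d[2]
def tri(obs):
    A=np.zeros((3,3));b=np.zeros(3)
    for f,px in obs:
        c,d=ray(f,px);d/=np.linalg.norm(d);P=np.eye(3)-np.outer(d,d);A+=P;b+=P@c
    return np.linalg.solve(A,b)
def proj(f,p):
    return cv2.projectPoints(np.array([p],float),np.array(f["rvec"],float),np.array(f["tvec"],float),np.array(f["intrinsics"]),np.array(f["dist"]))[0].ravel()
def save(f,n): cv2.imwrite("pics/"+n,f["image"][:,:,::-1])
def rel(p):
    o=ctrl.get_obs();return R.from_rotvec(o["tcp_rot"]).inv().apply(np.array(p)-o["eef_pos"])
E
python3 - <<'E'
from h import *
for c in ("scene","side","wrist"):
    f=eyes.grab_frame(c); save(f,c+"0.png")
    print(c,"cam at",ray(f,[320,240])[0].round(3))
    for n in "mat pot strainer tray lid tape jar tube bottle".split():
        for r in eyes.landmark_of(c,n)[:3]:
            print(c,n,round(r["score"],2),np.round(r["position"]),onz(f,r["position"],0).round(3)[:2])
o=ctrl.get_obs();print({k:np.round(v,3) for k,v in o.items()})
print(R.from_rotvec(o["tcp_rot"]).as_matrix().round(3))
E
```

```text
scene cam at [0.834 0.515 0.845]
scene mat 0.77 [286. 195.] [ 0.612 -0.111]
scene mat 0.73 [202. 267.] [ 0.844 -0.018]
scene mat 0.57 [220. 160.] [ 0.708 -0.278]
scene pot 0.92 [356. 173.] [ 0.438 -0.095]
scene pot 0.89 [361. 123.] [ 0.347 -0.234]
scene pot 0.81 [330. 147.] [ 0.455 -0.196]
scene strainer 0.81 [418. 286.] [0.472 0.218]
scene tray 0.61 [318. 276.] [0.639 0.109]
scene lid 0.79 [373. 207.] [0.454 0.009]
scene tape 0.6 [293. 241.] [0.649 0.009]
scene jar 0.75 [264. 129.] [ 0.574 -0.325]
scene jar 0.33 [332. 143.] [ 0.444 -0.205]
scene tube 0.61 [397. 344.] [0.573 0.302]
scene bottle 0.75 [436. 406.] [0.57  0.427]
side cam at [ 0.351 -0.918  0.73 ]
side mat 0.83 [443. 374.] [ 0.715 -0.28 ]
side mat 0.69 [357. 317.] [ 0.614 -0.108]
side mat 0.69 [453. 276.] [ 0.841 -0.026]
side pot 0.74 [214. 386.] [ 0.342 -0.226]
side pot 0.56 [278. 368.] [ 0.45  -0.209]
side strainer 0.84 [254. 233.] [0.466 0.213]
side strainer 0.58 [292. 208.] [0.57  0.305]
side tray 0.9 [338. 254.] [0.629 0.097]
side lid 0.71 [263. 286.] [0.458 0.018]
side tape 0.82 [356. 279.] [0.643 0.002]
side bottle 0.96 [284. 183.] [0.571 0.431]
wrist cam at [0.087 0.575 0.385]
{'t': np.float64(1.5), 'q': array([ 1.255,  0.32 ,  1.564,  0.   ,  1.257, -0.02 ]), 'qd': array([-0.   ,  0.   , -0.   , -0.   ,  0.   ,  0.001]), 'effort': array([-0.0000e+00, -4.1234e+01, -2.3223e+01,  7.3000e-02,  3.8000e-02,
       -0.0000e+00]), 'eef_pos': array([0.168, 0.55 , 0.292]), 'tcp_rot': array([-0.463, -3.107, -0.   ]), 'force': array([0.28 , 0.853, 0.159]), 'moment': array([-0.011, -0.02 ,  0.   ]), 'finger_force': np.float64(0.0), 'gripper_width': np.float64(1.001)}
[[-0.957  0.291  0.   ]
 [ 0.291  0.957  0.   ]
 [ 0.     0.    -1.   ]]
```

View pics/scene0.png

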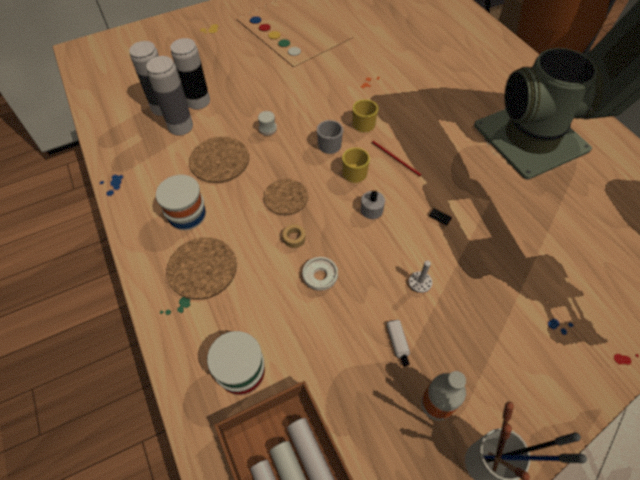

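View pics/side0.png

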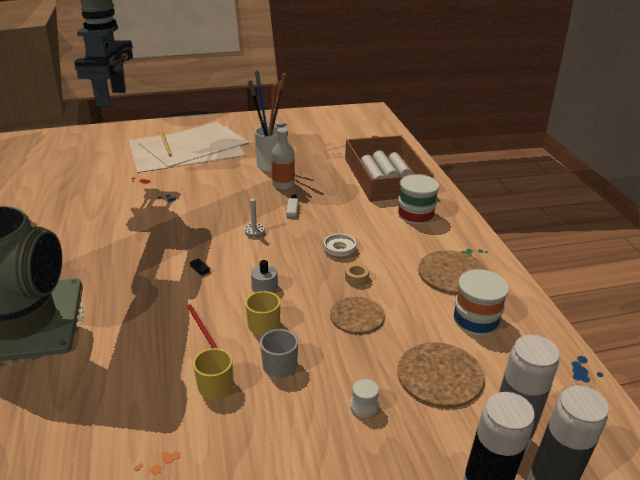

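The grey pot is at (330,137) in the scene picture and (280,352) in the side picture, between two yellow look-alikes. The smallest mat is at (286,195) in scene and (357,317) in side. The strainer is at (420,280), the tray at (320,274) and the lid at (373,205), all in scene.

```bash
cat > m.py <<'E'
from h import *
G={"mat":(.613,-.11),"pot":(.452,-.205),"strainer":(.469,.215),"tray":(.634,.103),"lid":(.456,.013),"bottle":(.57,.43),"tape":(.645,.005),"jar":(.57,-.325),"tube":(.573,.3)}
def meas(names,cams=("scene","side"),z0={}):
    out={}
    F={c:eyes.grab_frame(c) for c in cams}
    for n in names:
        ob=[]
        for c in cams:
            L=eyes.landmark_of(c,n);z=z0.get(n,0);g=np.r_[G[n],z]
            L=[r for r in L if np.linalg.norm(onz(F[c],r["position"],z)-g)<.05]
            if L:
                b=min(L,key=lambda r:np.linalg.norm(onz(F[c],r["position"],z)-g)); ob.append((F[c],b["position"])); print(n,c,onz(F[c],b["position"],z).round(4)[:2],round(b["score"],2))
            else: print(n,c,"none")
        if len(ob)>1: out[n]=tri(ob);print(n,out[n].round(4))
    return out
E
python3 - <<'E'
from m import *
meas(["mat","pot","strainer","tray","lid"])
print(rel([.452,-.205,.2]))
E
```

```text
mat scene [ 0.6139 -0.1068] 0.81
mat side [ 0.6143 -0.1027] 0.66
mat [ 0.614  -0.1051  0.0021]
pot scene [ 0.4481 -0.203 ] 0.86
pot side [ 0.4546 -0.2044] 0.91
pot [ 4.516e-01 -2.032e-01  3.000e-04]
strainer scene [0.4741 0.2174] 0.84
strainer side [0.4626 0.2265] 0.88
strainer [0.468  0.2191 0.0017]
tray scene [0.6367 0.1066] 0.75
tray side [0.6294 0.0962] 0.81
tray [ 0.6335  0.1041 -0.0062]
lid scene [0.4644 0.0121] 0.69
lid side [0.4568 0.024 ] 0.84
lid [0.4608 0.0154 0.0043]
[-0.49212555 -0.63935745  0.09221615]
```

```bash
python3 -m crank '-.025 -.032 0 0 0 0 1;-.05 -.064 0 0 0 0 1;-.075 -.096 0 0 0 0 1;-.1 -.128 0 0 0 0 1;-.125 -.16 0 0 0 0 1;-.15 -.192 0 0 0 0 1;-.175 -.224 0 0 0 0 1;-.2 -.256 0 0 0 0 1' 30
python3 -m crank '-.025 -.032 0 0 0 0 1;-.05 -.064 0 0 0 0 1;-.075 -.096 0 0 0 0 1;-.1 -.128 0 0 0 0 1;-.125 -.16 0 0 0 0 1;-.15 -.192 0 0 0 0 1;-.175 -.224 0 0 0 0 1;-.2 -.256 0 0 0 0 1'
python3 -m crank '-.025 -.032 0 0 0 .1 1;-.05 -.064 0 0 0 .2 1;-.075 -.096 0 0 0 .31 1;-.09 -.127 0 0 0 .31 1;-.09 -.127 0.02 0 0 .31 1;-.09 -.127 0.02 0 0 .31 1;-.09 -.127 0.02 0 0 .31 1;-.09 -.127 0.02 0 0 .31 1'
python3 - <<'E'
from h import *
f=eyes.grab_frame("wrist");save(f,"w1.png")
o=ctrl.get_obs();print(R.from_rotvec(o["tcp_rot"]).as_matrix().round(3),o["q"].round(2))
for n in ["pot","mat"]:
  for r in eyes.landmark_of("wrist",n): print(n,r["score"],r["position"],onz(f,r["position"],0).round(4))
  for r in eyes.cut_out("wrist",n): print(n,r["score"],r["position"],r["pixels"].sum())
print("proj pot",proj(f,[.4516,-.2032,0]),proj(f,[.4516,-.2032,.055]))
print(rel([.4516,-.2032,.2]))
E
```

```text
t: 2.77
eef_pos: [0.2844, 0.2451, 0.2925]
tcp_rot: [0.461, 3.107, 0.001]
force: [1.1, 0.4, 0.3]
gripper_width: 1.002
finger_force: 0.0
t: 3.43
eef_pos: [0.4012, -0.0585, 0.2926]
tcp_rot: [0.464, 3.106, 0.001]
force: [1.0, 0.1, -0.5]
gripper_width: 0.998
finger_force: 0.0
t: 4.1
eef_pos: [0.45, -0.2033, 0.2727]
tcp_rot: [-0.936, -2.999, -0.001]
force: [-0.5, 1.1, 0.0]
gripper_width: 0.999
finger_force: 0.0
[[-0.823  0.568  0.001]
 [ 0.568  0.823 -0.   ]
 [-0.001  0.    -1.   ]] [-0.45  0.21  1.77  0.    1.16 -1.41]
pot 0.84 [320.7, 212.9] [ 0.4544 -0.2022  0.    ]
pot 0.67 [236.7, 135.1] [ 0.3455 -0.2248  0.    ]
pot 0.64 [404.7, 142.4] [ 0.4431 -0.096   0.    ]
pot 0.18 [515.5, 88.2] [0.4595 0.0155 0.    ]
pot 0.81 [322.2, 226.3] 4131
pot 0.71 [221.2, 135.3] 4741
pot 0.66 [418.7, 147.0] 4854
mat 0.86 [477.3, 281.8] [ 0.6143 -0.106   0.    ]
mat 0.6 [387.4, 413.7] [ 0.71   -0.2787  0.    ]
mat 0.72 [487.0, 274.8] 5150
mat 0.68 [386.5, 391.9] 3232
proj pot [318.31692035 211.22850694] [318.44588702 225.75557698]
[-0.00091063  0.00091128  0.07303036]
```

View pics/w1.png

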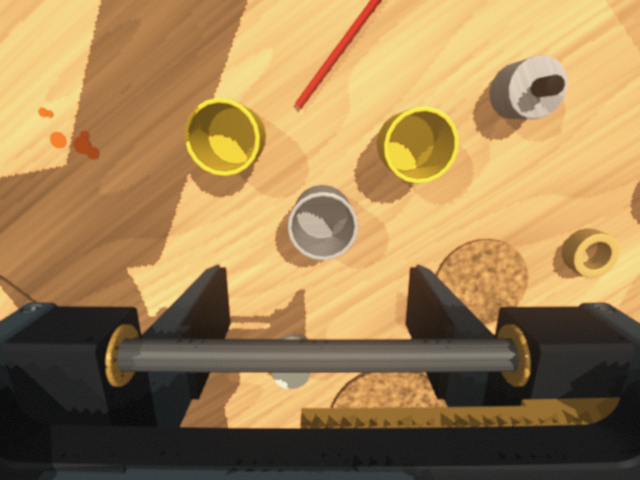

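The grey pot's rim is centred at about (322,226), and both yellow pots leave room for the fingers. I'll descend, grip and lift.

```bash
python3 -m crank '-.001 .004 .04 0 0 0 1;-.001 .004 .08 0 0 0 1;-.001 .004 .12 0 0 0 1;-.001 .004 .15 0 0 0 1;-.001 .004 .177 0 0 0 1;-.001 .004 .177 0 0 0 1;-.001 .004 .177 0 0 0 .6;-.001 .004 .177 0 0 0 .5' 30
python3 -m crank '0 0 0 0 0 0 .3;0 0 0 0 0 0 .3;0 0 0 0 0 0 .3;0 0 0 0 0 0 .3;0 0 -.02 0 0 0 .3;0 0 -.06 0 0 0 .3;0 0 -.1 0 0 0 .3;0 0 -.1 0 0 0 .3'
python3 - <<'E'
from h import *
f=eyes.grab_frame("wrist");save(f,"w2.png")
for n in ["pot","mat"]:
  for r in eyes.landmark_of("wrist",n): print(n,r["score"],r["position"],onz(f,r["position"],0).round(4))
print(rel([.614,-.106,.2]),ctrl.get_obs()["eef_pos"])
E
```

```text
t: 5.02
eef_pos: [0.4543, -0.2016, 0.0967]
tcp_rot: [0.936, 2.996, -0.0]
force: [0.2, -0.1, -0.1]
gripper_width: 0.885
finger_force: 0.0
t: 5.68
eef_pos: [0.4565, -0.203, 0.2025]
tcp_rot: [0.933, 2.984, -0.003]
force: [0.7, -1.4, -0.8]
gripper_width: 0.67
finger_force: 30.0
pot 0.75 [210.2, 124.4] [ 0.3437 -0.2237  0.    ]
pot 0.65 [317.8, 285.6] [ 0.502  -0.2334  0.    ]
pot 0.65 [421.4, 137.2] [ 0.4442 -0.0957  0.    ]
mat 0.85 [508.0, 305.4] [ 0.6167 -0.1039  0.    ]
[-0.07850677  0.17009178 -0.0047474 ] [ 0.45260809 -0.20111675  0.19525451]
```

```bash
python3 -m crank '-.015 .032 0 0 0 0 .3;-.031 .068 0 0 0 0 .3;-.047 .102 0 0 0 0 .3;-.063 .136 0 0 0 0 .3;-.0785 .170 0 0 0 0 .3;-.0785 .170 0 0 0 0 .3;-.0785 .170 0 0 0 0 .3;-.0785 .170 0 0 0 0 .3'
python3 - <<'E'
from m import *
o=ctrl.get_obs();z=o["eef_pos"][2]-.0967
f=eyes.grab_frame("wrist");save(f,"w3.png")
for n,zz in (("pot",z),("mat",0)):
  for r in eyes.landmark_of("wrist",n): print(n,r["score"],r["position"],onz(f,r["position"],zz).round(4))
print(o["eef_pos"])
G["pot"]=(.613,-.106)
meas(["pot","mat"],z0={"pot":z})
E
```

```text
t: 6.5
eef_pos: [0.6131, -0.1061, 0.1928]
tcp_rot: [-0.935, -2.994, 0.001]
force: [-0.1, -0.3, -1.3]
gripper_width: 0.669
finger_force: 30.0
pot 0.97 [195.7, 35.0] [ 0.478  -0.0815  0.0961]
pot 0.86 [315.1, 285.1] [ 0.6137 -0.1081  0.0961]
mat 0.76 [322.5, 234.2] [ 0.6156 -0.1033  0.    ]
mat 0.61 [226.3, 410.9] [ 0.7087 -0.2792  0.    ]
[ 0.61306014 -0.10606229  0.19280904]
pot scene [ 0.6045 -0.112 ] 0.64
pot side [ 0.6155 -0.108 ] 0.83
pot [ 0.6098 -0.1107  0.0994]
mat scene [ 0.6177 -0.1043] 0.65
mat side [ 0.6171 -0.109 ] 0.85
mat [ 0.6176 -0.1062 -0.0024]
```

View pics/w3.png

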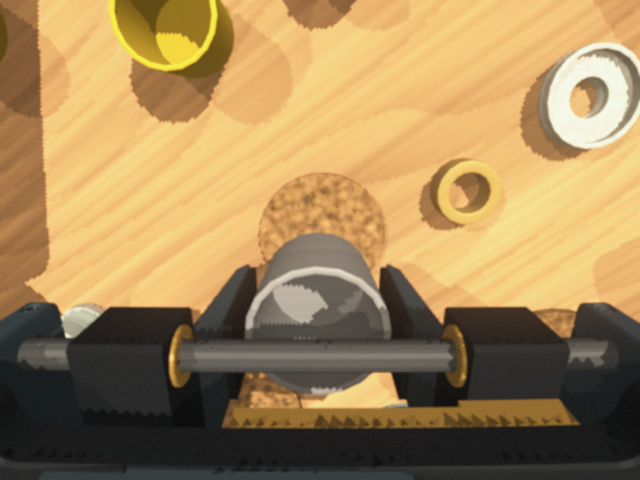

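Run:
```python
from m import *
f=eyes.grab_frame("wrist");o=ctrl.get_obs()
p=o["eef_pos"];print("tcp at mat lvl",proj(f,[p[0],p[1],.006]), "at rim",proj(f,[p[0],p[1],p[2]-.04]))
for r in eyes.cut_out("wrist","mat"):
  m=r["pixels"];ys,xs=np.nonzero(m)
  if abs(r["position"][0]-320)<60:
    print(m.sum())
    # visible upper outline -> world points -> circle fit
    P=[]
    for c in range(xs.min()+3,xs.max()-2,3):
        y=ys[xs==c].min(); P.append(onz(f,[c,y],.006)[:2])
    P=np.array(P)
    from scipy.optimize import least_squares
    s=least_squares(lambda v:np.hypot(*(P-v[:2]).T)-.05,[.613,-.106],loss="soft_l1",f_scale=.001);print(s.x,np.abs(s.fun).mean())
```

```text
tcp at mat lvl [317.35864361 233.60924979] at rim [317.16370151 338.22970891]
7665
[ 0.61547484 -0.10408119] 0.00023236836636442436
1756
[ 0.74347109 -0.2579856 ] 0.005831017963899911
```

```bash
python3 -m crank '-.001 .003 .03 0 0 0 .3;-.001 .003 .06 0 0 0 .3;-.001 .003 .075 0 0 0 .3;-.001 .003 .082 0 0 0 .3;-.001 .003 .086 0 0 0 .3;-.001 .003 .088 0 0 0 .3;-.001 .003 .088 0 0 0 .3;-.001 .003 .088 0 0 0 .3'
```

```text
t: 7.72
eef_pos: [0.6178, -0.1045, 0.1085]
tcp_rot: [0.936, 2.996, 0.001]
force: [-0.8, 0.4, -2.1]
gripper_width: 0.674
finger_force: 30.0
```

```bash
python3 -m crank '0 0 0 0 0 0 .3;0 0 0 0 0 0 .3;0 0 0 0 0 0 .3;0 0 .001 0 0 0 .3;0 0 .002 0 0 0 .3;0 0 .003 0 0 0 .3;0 0 .003 0 0 0 .3;0 0 .003 0 0 0 .3'
```

```text
t: 8.38
eef_pos: [0.6169, -0.1044, 0.104]
tcp_rot: [-0.937, -2.998, -0.0]
force: [-0.7, -1.2, -2.1]
gripper_width: 0.674
finger_force: 30.0
```

```bash
python3 -m crank '.001 -.001 0 0 0 0 .3;.001 -.001 .001 0 0 0 .3;.001 -.001 .001 0 0 0 .3;.001 -.001 .002 0 0 0 .3;.001 -.001 .002 0 0 0 .3;.001 -.001 .003 0 0 0 .3;.001 -.001 .003 0 0 0 .3;.001 -.001 .003 0 0 0 .3'
```

```text
t: 9.05
eef_pos: [0.6154, -0.1046, 0.1029]
tcp_rot: [0.937, 2.998, 0.0]
force: [-4.3, 0.5, 9.3]
gripper_width: 0.674
finger_force: 30.0
```

Contact at 9 N. I'll release, rise, then look.

```bash
python3 -m crank '0 0 -.001 0 0 0 .7;0 0 -.001 0 0 0 .8;0 0 -.001 0 0 0 1;0 0 -.001 0 0 0 1;0 0 -.03 0 0 0 1;0 0 -.07 0 0 0 1;0 0 -.11 0 0 0 1;0 0 -.15 0 0 0 1'
python3 -m crank '0 0 -.02 0 0 0 1;0 0 -.02 0 0 0 1;0 0 -.02 0 0 0 1;0 0 -.02 0 0 0 1;0 0 -.02 0 0 0 1;0 0 -.02 0 0 0 1;0 0 -.02 0 0 0 1;0 0 -.02 0 0 0 1'
cat > rim.py <<'E'
from m import *
def center(name,near,z,cam="wrist"):
    "centre of the enclosing shape of the mask at height z"
    f=eyes.grab_frame(cam);o=[]
    for r in eyes.cut_out(cam,name):
        if np.linalg.norm(onz(f,r["position"],z)[:2]-near)<.05: o.append(r)
    return f,o
E
python3 - <<'E'
from rim import *
f,o=center("pot",(.6155,-.104),.03); save(f,"w4.png")
for r in o:
    c=max(cv2.findContours(r["pixels"].astype("uint8"),0,1)[0],key=len);e=cv2.fitEllipse(c);print(e)
for r in eyes.landmark_of("wrist","pot"): print(r["score"],r["position"],onz(f,r["position"],.006).round(4))
print("mat ctr px",proj(f,[.6155,-.1041,.006]),"rim",proj(f,[.6155,-.1041,.061]))
G["pot"]=(.6155,-.104);meas(["strainer","pot","mat"],z0={"pot":.006})
print(rel([.469,.219,.25]),ctrl.get_obs()["eef_pos"])
E
```

```text
t: 9.72
eef_pos: [0.6154, -0.1046, 0.2524]
tcp_rot: [-0.937, -2.998, -0.0]
force: [0.3, 0.5, 0.4]
gripper_width: 1.002
finger_force: 0.0
t: 10.38
eef_pos: [0.6155, -0.1046, 0.2702]
tcp_rot: [-0.937, -2.997, 0.0]
force: [0.6, -0.1, -0.3]
gripper_width: 1.0
finger_force: 0.0
((317.51611328125, 223.14498901367188), (70.19922637939453, 76.10736846923828), 1.632646918296814)
0.87 [37.9, 45.4] [ 0.3459 -0.2224  0.006 ]
0.82 [316.7, 216.7] [ 0.6187 -0.1078  0.006 ]
0.78 [216.9, 55.7] [ 0.4473 -0.0964  0.006 ]
mat ctr px [317.94128244 212.07508789] rim [317.94892413 227.042613  ]
strainer scene [0.4713 0.2186] 0.59
strainer side [0.4671 0.2104] 0.58
strainer [ 0.4685  0.2171 -0.0047]
pot scene [ 0.6145 -0.1054] 0.58
pot side [ 0.6174 -0.1047] 0.64
pot [ 0.616  -0.1052  0.0068]
mat scene [ 0.6099 -0.1009] 0.79
mat side none
[0.30481003 0.18253867 0.02129989] [ 0.61562792 -0.10462032  0.27129199]
```

View pics/w4.png

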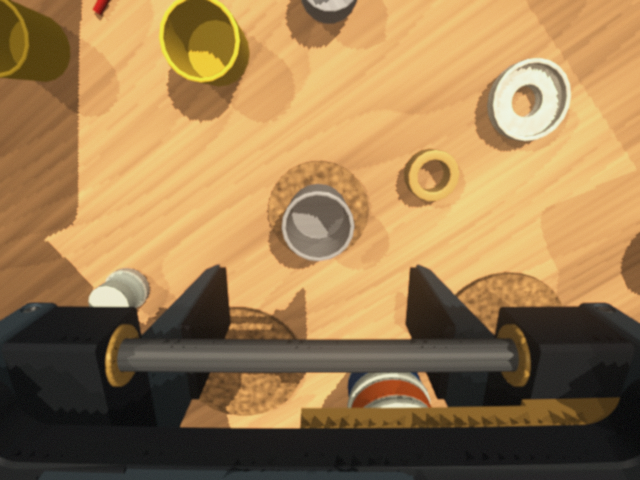

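The pot stands centred on the mat: its rim is at (318,226) and the mat spans columns 268–369. Next is the strainer.

```bash
python3 -m crank '.03 .018 0 0 0 0 1;.061 .037 0 0 0 0 1;.092 .055 0 0 0 0 1;.122 .073 0 0 0 0 1;.153 .092 0 0 0 0 1;.183 .11 0 0 0 0 1;.213 .128 0 0 0 0 1;.244 .146 0 0 0 0 1'
python3 -m crank '.03 .018 0 0 0 0 .5;.061 .036 0 0 0 0 .5;.061 .036 0 0 0 0 .5;.061 .036 0 0 0 0 .5;.061 .036 0 0 0 0 .5;.061 .036 0 0 0 0 .5;.061 .036 0 0 0 0 .5;.061 .036 0 0 0 0 .5'
python3 - <<'E'
from rim import *
f,o=center("strainer",(.468,.217),.0); save(f,"w5.png")
p=ctrl.get_obs()["eef_pos"];print(p)
for r in o:
    m=r["pixels"];ys,xs=np.nonzero(m);print(r["score"],r["position"],xs.min(),xs.max(),ys.min(),ys.max())
for r in eyes.landmark_of("wrist","strainer"): print(r["score"],r["position"],onz(f,r["position"],0).round(4))
print("tcp px at top",proj(f,[p[0],p[1],.085]),"disc",proj(f,[p[0],p[1],.012]))
E
```

```text
t: 11.6
eef_pos: [0.4974, 0.1557, 0.2715]
tcp_rot: [0.937, 2.998, 0.001]
force: [1.0, 0.5, 0.3]
gripper_width: 1.001
finger_force: 0.0
t: 12.27
eef_pos: [0.4691, 0.2176, 0.2712]
tcp_rot: [0.94, 2.998, -0.0]
force: [0.5, 0.4, -0.1]
gripper_width: 0.507
finger_force: 0.0
[0.46894063 0.21790814 0.2712165 ]
0.75 [316.5, 211.2] 292 337 190 240
0.78 [316.7, 208.6] [ 0.4673  0.2181 -0.    ]
tcp px at top [317.45664919 234.52234582] disc [317.49699483 212.81821658]
```

View pics/w5.png

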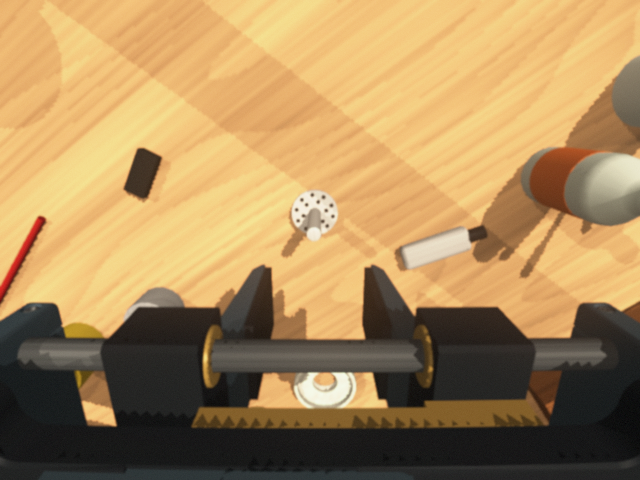

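The strainer stands under the gripper, with its stem top at (314,233) and its disc at (315,212). I'll grip the stem at 74 mm.

```bash
python3 -m crank '.001 -.0025 .04 0 0 0 .5;.001 -.0025 .08 0 0 0 .5;.001 -.0025 .11 0 0 0 .5;.001 -.0025 .13 0 0 0 .5;.001 -.0025 .137 0 0 0 .5;.001 -.0025 .137 0 0 0 .4;.001 -.0025 .137 0 0 0 .2;.001 -.0025 .137 0 0 0 .05' 25
python3 -m crank '0 0 0 0 0 0 .05;0 0 0 0 0 0 0;0 0 0 0 0 0 0;0 0 0 0 0 0 0;0 0 0 0 0 0 0;0 0 0 0 0 0 0;0 0 0 0 0 0 0;0 0 0 0 0 0 0'
python3 -m crank '0 0 -.02 0 0 0 0;0 0 -.05 0 0 0 0;0 0 -.08 0 0 0 0;0 0 -.11 0 0 0 0;0 0 -.11 0 0 0 0;0 0 -.11 0 0 0 0;0 0 -.11 0 0 0 0;0 0 -.11 0 0 0 0'
python3 -c "
from h import *
print(rel([.6155,-.1045,.25]))"
```

```text
t: 13.08
eef_pos: [0.4674, 0.2176, 0.1358]
tcp_rot: [0.937, 2.996, 0.004]
force: [0.5, 1.2, 0.9]
gripper_width: 0.315
finger_force: 0.0
t: 13.75
eef_pos: [0.4667, 0.2173, 0.1351]
tcp_rot: [0.937, 2.997, 0.002]
force: [-0.1, -1.5, 5.2]
gripper_width: 0.127
finger_force: 25.0
t: 14.42
eef_pos: [0.4654, 0.2168, 0.2426]
tcp_rot: [-0.936, -2.996, 0.004]
force: [0.1, -0.4, -1.6]
gripper_width: 0.121
finger_force: 25.0
[-0.30631851 -0.17866081 -0.00747169]
```

```bash
python3 -m crank '-.03 -.018 0 0 0 0 0;-.061 -.037 0 0 0 0 0;-.092 -.055 0 0 0 0 0;-.122 -.073 0 0 0 0 0;-.153 -.092 0 0 0 0 0;-.183 -.11 0 0 0 0 0;-.213 -.128 0 0 0 0 0;-.244 -.146 0 0 0 0 0'
python3 -m crank '-.03 -.016 0 0 0 0 0;-.062 -.033 0 0 0 0 0;-.062 -.033 0 0 0 0 0;-.062 -.033 0 0 0 0 0;-.062 -.033 0 0 0 0 0;-.062 -.033 0 0 0 0 0;-.062 -.033 0 0 0 0 0;-.062 -.033 0 0 0 0 0'
python3 - <<'E'
from rim import *
f=eyes.grab_frame("wrist"); save(f,"w6.png")
p=ctrl.get_obs()["eef_pos"];print(p,p[2]-.135,ctrl.get_obs()["tcp_rot"])
for n,z in (("strainer",p[2]-.135),("pot",.006)):
  for r in eyes.landmark_of("wrist",n): print(n,r["score"],r["position"],onz(f,r["position"],z).round(4))
G["pot"]=G["strainer"]=(.6155,-.104);meas(["pot","strainer"],z0={"pot":.006,"strainer":p[2]-.135})
print("pot axis px",proj(f,[.6155,-.1045,.061]),"tcp axis px at disc",proj(f,[p[0],p[1],p[2]-.123]))
print(rel([.6155,-.1045,.25]))
E
```

```text
t: 15.08
eef_pos: [0.5835, -0.0434, 0.2423]
tcp_rot: [-0.936, -2.995, 0.001]
force: [-0.4, 0.3, -1.4]
gripper_width: 0.127
finger_force: 25.0
t: 15.75
eef_pos: [0.6156, -0.1031, 0.2443]
tcp_rot: [-0.935, -2.999, -0.0]
force: [0.0, 0.1, -1.7]
gripper_width: 0.128
finger_force: 25.0
[ 0.61564768 -0.10323286  0.24439154] 0.10939153714163796 [-9.35060404e-01 -2.99916400e+00 -2.53014707e-04]
strainer 0.81 [314.0, 260.3] [ 0.6159 -0.1058  0.1094]
pot 0.95 [15.1, 40.0] [ 0.3466 -0.222   0.006 ]
pot 0.93 [312.6, 221.8] [ 0.6156 -0.1085  0.006 ]
pot 0.55 [210.2, 51.3] [ 0.4492 -0.0946  0.006 ]
pot scene none
pot side [ 0.6214 -0.1035] 0.76
strainer scene [ 0.6237 -0.0992] 0.78
strainer side [ 0.6154 -0.1032] 0.87
strainer [ 0.6198 -0.1006  0.1066]
pot axis px [315.71868098 236.9635692 ] tcp axis px at disc [317.03814278 264.68075508]
[ 0.00017434 -0.00049428 -0.0057125 ]
```

View pics/w6.png

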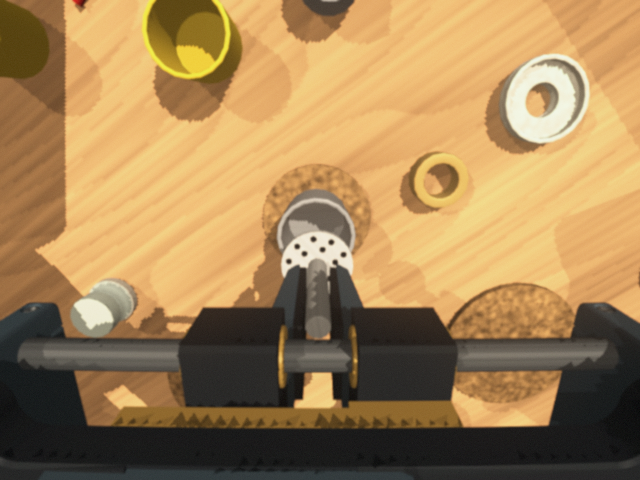

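The strainer's disc, at (317,262), hangs over the pot's axis, and the pot's rim is centred at about (316,235). I'll lower it.

```bash
python3 -m crank '.001 0 .02 0 0 0 0;.001 0 .035 0 0 0 0;.001 0 .05 0 0 0 0;.001 0 .06 0 0 0 0;.001 0 .07 0 0 0 0;.001 0 .08 0 0 0 0;.001 0 .087 0 0 0 0;.001 0 .09 0 0 0 0'
python3 -m crank '0 0 0.001 0 0 0 0;0 0 .002 0 0 0 0;0 0 .003 0 0 0 0;0 0 .004 0 0 0 0;0 0 .005 0 0 0 0;0 0 .006 0 0 0 0;0 0 .006 0 0 0 0;0 0 .006 0 0 0 0'
```

```text
t: 16.87
eef_pos: [0.6148, -0.1036, 0.1531]
tcp_rot: [-0.937, -2.997, 0.0]
force: [-0.3, -0.0, -0.7]
gripper_width: 0.124
finger_force: 25.0
t: 17.53
eef_pos: [0.6151, -0.1037, 0.1483]
tcp_rot: [0.937, 2.998, 0.0]
force: [1.1, 0.5, 0.0]
gripper_width: 0.126
finger_force: 25.0
```

```bash
python3 -m crank '0 0 0.001 0 0 0 0;0 0 .002 0 0 0 0;0 0 .003 0 0 0 0;0 0 .003 0 0 0 0;0 0 .004 0 0 0 0;0 0 .004 0 0 0 0;0 0 .004 0 0 0 0;0 0 .004 0 0 0 0'
```

```text
t: 18.2
eef_pos: [0.6153, -0.1038, 0.1452]
tcp_rot: [0.937, 2.998, 0.0]
force: [-0.6, 0.2, 5.1]
gripper_width: 0.123
finger_force: 25.0
```

Contact came at the expected floor height. I'll release and look.

```bash
python3 -m crank '0 0 0 0 0 0 .2;0 0 0 0 0 0 .3;0 0 0 0 0 0 .5;0 0 0 0 0 0 .5;0 0 -.03 0 0 0 .5;0 0 -.07 0 0 0 .5;0 0 -.11 0 0 0 .7;0 0 -.125 0 0 0 1'
python3 -m crank '0 0 0 0 0 0 1;0 0 0 0 0 0 1;0 0 0 0 0 0 1;0 0 0 0 0 0 1;0 0 0 0 0 0 1;0 0 0 0 0 0 1;0 0 0 0 0 0 1;0 0 0 0 0 0 1'
python3 - <<'E'
from rim import *
f=eyes.grab_frame("wrist"); save(f,"w7.png")
for r in eyes.landmark_of("wrist","strainer"): print("str",r["score"],r["position"],onz(f,r["position"],.01).round(4))
for r in eyes.landmark_of("wrist","tray"): print("tray",r["score"],r["position"],onz(f,r["position"],0).round(4))
print("stem top px",proj(f,[.6153,-.1042,.095]))
G["strainer"]=(.6155,-.104);meas(["tray","strainer"],z0={"strainer":.01})
print(rel([.6335,.102,.27]),ctrl.get_obs()["eef_pos"])
E
```

```text
t: 18.87
eef_pos: [0.6169, -0.1039, 0.2751]
tcp_rot: [0.934, 2.99, 0.002]
force: [-0.0, 0.1, 0.8]
gripper_width: 0.613
finger_force: 0.0
t: 19.53
eef_pos: [0.6151, -0.1036, 0.2687]
tcp_rot: [-0.937, -2.998, -0.0]
force: [0.4, -0.7, 0.1]
gripper_width: 1.001
finger_force: 0.0
str 0.26 [132.3, 289.1] [ 0.5708 -0.3104  0.01  ]
tray 0.95 [519.0, 101.1] [0.6357 0.1109 0.    ]
stem top px [316.89385631 240.50589158]
tray scene [0.6393 0.1053] 0.6
tray side [0.6301 0.0896] 0.94
tray [ 0.6353  0.1014 -0.0091]
strainer scene [ 0.6172 -0.1103] 0.43
strainer side none
[ 0.1019799   0.17955765 -0.00070349] [ 0.61508692 -0.10367397  0.26927893]
```

View pics/w7.png

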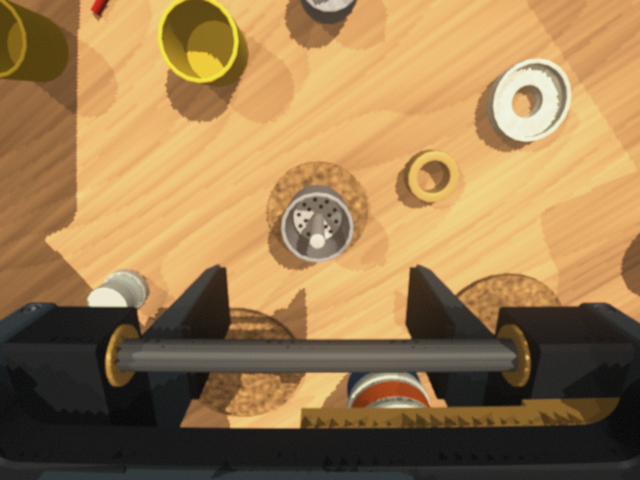

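The strainer is upright in the pot, with its stem top at (317,240) as predicted. Now the tray.

```bash
python3 -m crank '.018 .032 0 0 0 0 1;.036 .064 0 0 0 0 1;.054 .096 0 0 0 0 1;.072 .128 0 0 0 0 1;.09 .16 0 0 0 0 1;.102 .18 0 0 0 0 1;.102 .18 0 0 0 0 1;.102 .18 0 0 0 0 1'
python3 -m crank '0 0 .05 0 0 0 1;0 0 .05 0 0 0 1;0 0 .05 0 0 0 1;0 0 .05 0 0 0 1;0 0 .05 0 0 0 1;0 0 .05 0 0 0 1;0 0 .05 0 0 0 1;0 0 .05 0 0 0 1'
python3 - <<'E'
from rim import *
f,o=center("tray",(.634,.104),.01); save(f,"w8.png")
p=ctrl.get_obs()["eef_pos"];print(p)
for r in o:
    c=max(cv2.findContours(r["pixels"].astype("uint8"),0,1)[0],key=len);e=cv2.fitEllipse(c);print(r["score"],e,onz(f,e[0],.016))
for r in eyes.landmark_of("wrist","tray"): print("tray",r["score"],r["position"],onz(f,r["position"],0).round(4))
print("tcp px at top",proj(f,[p[0],p[1],.02]))
E
```

```text
t: 20.65
eef_pos: [0.6336, 0.1036, 0.2691]
tcp_rot: [-0.933, -3.0, 0.001]
force: [0.4, 0.3, -0.9]
gripper_width: 1.0
finger_force: 0.0
t: 21.32
eef_pos: [0.6341, 0.1023, 0.2204]
tcp_rot: [0.937, 2.997, 0.001]
force: [-0.7, 0.5, -0.7]
gripper_width: 0.994
finger_force: 0.0
[0.63390203 0.10239574 0.21983449]
0.74 ((327.4340515136719, 223.75746154785156), (83.23834228515625, 83.34717559814453), 127.445556640625) [0.63589904 0.11167575 0.016     ]
tray 0.93 [325.5, 217.9] [0.6344 0.1112 0.    ]
tcp px at top [316.92182801 229.31511317]
```

View pics/w8.png

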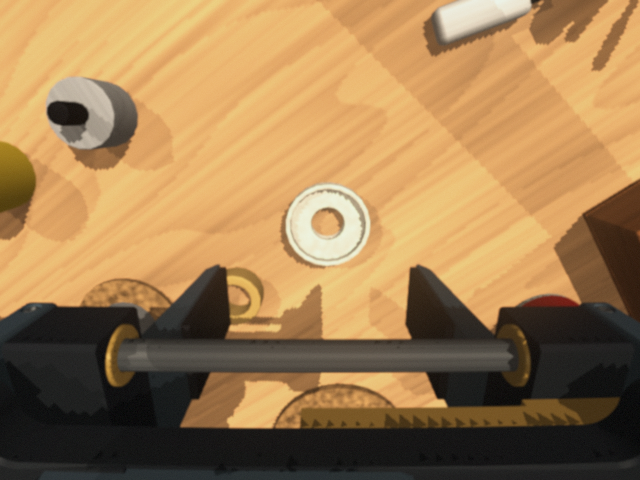

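The tray lies flat, centred at (327,224), about 9 mm off in tool y. I'll correct that and grip.

```bash
python3 -m crank '.0035 .009 .03 0 0 0 1;.0035 .009 .065 0 0 0 1;.0035 .009 .1 0 0 0 1;.0035 .009 .12 0 0 0 1;.0035 .009 .13 0 0 0 1;.0035 .009 .136 0 0 0 1;.0035 .009 .136 0 0 0 1;.0035 .009 .136 0 0 0 .8' 25
python3 -m crank '0 0 0 0 0 0 .6;0 0 0 0 0 0 .5;0 0 0 0 0 0 .5;0 0 0 0 0 0 .5;0 0 0 0 0 0 .5;0 0 0 0 0 0 .5;0 0 0 0 0 0 .5;0 0 0 0 0 0 .5'
python3 -m crank '0 0 -.03 0 0 0 .5;0 0 -.07 0 0 0 .5;0 0 -.11 0 0 0 .5;0 0 -.13 0 0 0 .5;0 0 -.13 0 0 0 .5;0 0 -.13 0 0 0 .5;0 0 -.13 0 0 0 .5;0 0 -.13 0 0 0 .5'
python3 -c "
from h import *
print(rel([.6153,-.104,.2]),ctrl.get_obs()['eef_pos'])"
```

```text
t: 22.13
eef_pos: [0.6369, 0.1119, 0.0845]
tcp_rot: [0.936, 2.997, 0.002]
force: [-0.1, -0.6, 0.0]
gripper_width: 0.955
finger_force: 0.0
t: 22.8
eef_pos: [0.6367, 0.1118, 0.0846]
tcp_rot: [0.936, 2.997, 0.002]
force: [0.7, 0.2, 6.0]
gripper_width: 0.758
finger_force: 25.0
t: 23.47
eef_pos: [0.6349, 0.1117, 0.2109]
tcp_rot: [-0.936, -2.995, 0.003]
force: [0.4, -0.3, -0.7]
gripper_width: 0.756
finger_force: 25.0
[-0.10670638 -0.18841319  0.01111506] [0.6349136  0.11165172 0.21090727]
```

```bash
python3 -m crank '-.018 -.032 0 0 0 0 .5;-.036 -.064 0 0 0 0 .5;-.054 -.096 0 0 0 0 .5;-.072 -.128 0 0 0 0 .5;-.09 -.16 0 0 0 0 .5;-.107 -.1885 0 0 0 0 .5;-.107 -.1885 0 0 0 0 .5;-.107 -.1885 0 0 0 0 .5'
python3 -m crank '0 0 0 0 0 0 .5;0 0 0 0 0 0 .5;0 0 0 0 0 0 .5;0 0 0 0 0 0 .5;0 0 0 0 0 0 .5;0 0 0 0 0 0 .5;0 0 0 0 0 0 .5;0 0 0 0 0 0 .5'
python3 - <<'E'
from rim import *
f=eyes.grab_frame("wrist"); save(f,"w9.png")
p=ctrl.get_obs()["eef_pos"];zt=p[2]-.0846;print(p,zt)
for r in eyes.landmark_of("wrist","tray"): print("tray",r["score"],r["position"],onz(f,r["position"],zt).round(4))
G["tray"]=(.6153,-.104);meas(["tray"],z0={"tray":zt})
print("tray top ctr px at tcp axis",proj(f,[p[0],p[1],zt+.021]), "pot rim ctr",proj(f,[.6155,-.1045,.061]),"stem top",proj(f,[.6153,-.104,.095]))
print(rel([.6153,-.104,.2]))
E
```

```text
t: 24.13
eef_pos: [0.6158, -0.1057, 0.2113]
tcp_rot: [-0.941, -2.994, 0.0]
force: [0.6, 1.1, -1.1]
gripper_width: 0.754
finger_force: 25.0
t: 24.8
eef_pos: [0.6166, -0.1039, 0.2133]
tcp_rot: [0.937, 2.999, 0.0]
force: [0.3, 0.0, -0.8]
gripper_width: 0.755
finger_force: 25.0
[ 0.61663005 -0.10397261  0.21327315] 0.12867315342686003
tray scene [ 0.6244 -0.1162] 0.43
tray side [ 0.6113 -0.1051] 0.76
tray [ 0.6176 -0.1113  0.1314]
tray top ctr px at tcp axis [316.83432809 310.5029142 ] pot rim ctr [315.54773867 248.13301647] stem top [315.73573744 265.52254306]
[ 0.00115473 -0.00062867  0.013258  ]
```

View pics/w9.png

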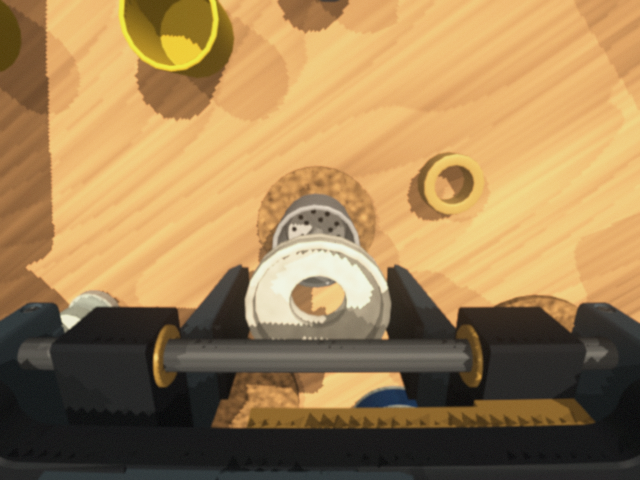

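Run:
```python
from rim import *
from scipy.optimize import least_squares
f=eyes.grab_frame("wrist");p=ctrl.get_obs()["eef_pos"];zt=p[2]-.0846
g=cv2.cvtColor(f["image"],cv2.COLOR_RGB2HSV)
h=((g[...,1]<60)&(g[...,2]>90)).astype("uint8"); 
R0=R.from_rotvec(ctrl.get_obs()["tcp_rot"])
for r in eyes.cut_out("wrist","tray"):
    print(r["score"],r["position"]);m=r["pixels"]
    ys,xs=np.nonzero(m)
    # upper outer outline, columns 255..383
    P=np.array([onz(f,[c,ys[xs==c].min()],zt+.021)[:2] for c in range(262,376,3) if (xs==c).any()])
    s=least_squares(lambda v:np.hypot(*(P-v).T)-.035,p[:2],loss="soft_l1",f_scale=.001)
    print("outer",s.x,np.abs(s.fun).mean(),"tool offset",R0.inv().apply(np.r_[s.x-p[:2],0]))
    hole=[]
    for c in range(294,344,3):
        col=ys[xs==c];gap=np.nonzero(np.diff(np.sort(col))>8)[0]
        if len(gap): hole.append(onz(f,[c,np.sort(col)[gap[0]]],zt+.013)[:2])
    if hole:
        P=np.array(hole);s=least_squares(lambda v:np.hypot(*(P-v).T)-.014,p[:2],loss="soft_l1",f_scale=.001)
        print("hole",s.x,np.abs(s.fun).mean(),R0.inv().apply(np.r_[s.x-p[:2],0]))
```

```text
0.85 [315.3, 275.1]
outer [ 0.6142471  -0.10283306] 0.00033386859361200983 tool offset [ 2.69496222e-03 -2.67904156e-04  7.43825749e-08]
hole [ 0.61649462 -0.1036555 ] 0.00022715273158128134 [3.79175063e-04 3.36122067e-04 4.88655819e-08]
```

The tray, centred at about (318,305), is held level over the pot, and the stem will come up through the hole. I'll lower it.

```bash
python3 -m crank '-.0005 -.001 .02 0 0 0 .5;-.0005 -.001 .035 0 0 0 .5;-.0005 -.001 .045 0 0 0 .5;-.0005 -.001 .052 0 0 0 .5;-.0005 -.001 .057 0 0 0 .5;-.0005 -.001 .061 0 0 0 .5;-.0005 -.001 .064 0 0 0 .5;-.0005 -.001 .066 0 0 0 .5'
python3 -m crank '0 0 0.001 0 0 0 .5;0 0 .002 0 0 0 .5;0 0 .003 0 0 0 .5;0 0 .004 0 0 0 .5;0 0 .005 0 0 0 .5;0 0 .005 0 0 0 .5;0 0 .005 0 0 0 .5;0 0 .005 0 0 0 .5'
```

```text
t: 25.87
eef_pos: [0.6167, -0.1052, 0.1473]
tcp_rot: [0.937, 2.998, 0.0]
force: [-0.0, 0.3, -1.1]
gripper_width: 0.758
finger_force: 25.0
t: 26.53
eef_pos: [0.6165, -0.1052, 0.1423]
tcp_rot: [0.937, 2.998, 0.0]
force: [0.1, -0.6, -1.2]
gripper_width: 0.752
finger_force: 25.0
```

```bash
python3 -m crank '0 0 0.001 0 0 0 .5;0 0 .002 0 0 0 .5;0 0 .003 0 0 0 .5;0 0 .0035 0 0 0 .5;0 0 .004 0 0 0 .5;0 0 .004 0 0 0 .5;0 0 .004 0 0 0 .5;0 0 .004 0 0 0 .5'
```

```text
t: 27.2
eef_pos: [0.6165, -0.1052, 0.1389]
tcp_rot: [0.937, 2.998, 0.0]
force: [-2.3, 0.2, 5.3]
gripper_width: 0.757
finger_force: 25.0
```

Seated at the expected height with 5 N contact. I'll release, rise and look.

```bash
python3 -m crank '0 0 0 0 0 0 .8;0 0 0 0 0 0 .9;0 0 0 0 0 0 1;0 0 0 0 0 0 1;0 0 -.03 0 0 0 1;0 0 -.07 0 0 0 1;0 0 -.11 0 0 0 1;0 0 -.13 0 0 0 1'
python3 -m crank '0 0 0 0 0 0 1;0 0 0 0 0 0 1;0 0 0 0 0 0 1;0 0 0 0 0 0 1;0 0 0 0 0 0 1;0 0 0 0 0 0 1;0 0 0 0 0 0 1;0 0 0 0 0 0 1'
python3 - <<'E'
from rim import *
f=eyes.grab_frame("wrist"); save(f,"w10.png")
for r in eyes.landmark_of("wrist","tray"): print("tray",r["score"],r["position"],onz(f,r["position"],.054).round(4))
for r in eyes.cut_out("wrist","tray"):
    c=max(cv2.findContours(r["pixels"].astype("uint8"),0,1)[0],key=len);e=cv2.fitEllipse(c);print("tray",r["score"],e,onz(f,e[0],.072).round(4))
meas(["lid","tray"],z0={"tray":.054})
print("stem top px",proj(f,[.6153,-.1042,.095]))
print(rel([.4605,.0155,.27]),ctrl.get_obs()["eef_pos"])
E
```

```text
t: 27.87
eef_pos: [0.6179, -0.1055, 0.2732]
tcp_rot: [0.935, 2.992, 0.001]
force: [0.5, 0.5, 0.6]
gripper_width: 0.999
finger_force: 0.0
t: 28.53
eef_pos: [0.6164, -0.1052, 0.2677]
tcp_rot: [-0.937, -2.998, -0.0]
force: [-0.4, -0.3, -1.0]
gripper_width: 0.999
finger_force: 0.0
tray 0.7 [317.2, 225.0] [ 0.6158 -0.1049  0.054 ]
tray 0.93 ((317.5650634765625, 230.58450317382812), (83.10315704345703, 84.55653381347656), 79.95964813232422) [ 0.6158 -0.1045  0.072 ]
lid scene [0.4584 0.0105] 0.82
lid side [0.4595 0.0224] 0.66
lid [0.4597 0.0142 0.0058]
tray scene none
tray side none
stem top px [317.55566329 238.41509939]
[ 0.1969375   0.01041859 -0.00172015] [ 0.61646165 -0.10520186  0.26829437]
```

View pics/w10.png

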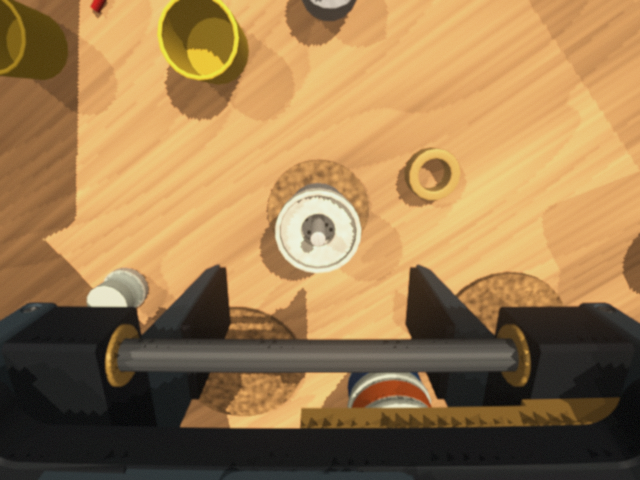

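The tray is seated level at (317,230), with the stem showing through the hole. Now the lid.

```bash
python3 -m crank '.04 .002 0 0 0 0 .8;.08 .004 0 0 0 0 .6;.12 .006 0 0 0 0 .5;.16 .009 0 0 0 0 .5;.197 .0095 0 0 0 0 .5;.197 .0095 0 0 0 0 .5;.197 .0095 0 0 0 0 .5;.197 .0095 0 0 0 0 .5'
python3 -m crank '0 0 .05 0 0 0 .5;0 0 .05 0 0 0 .5;0 0 .05 0 0 0 .5;0 0 .05 0 0 0 .5;0 0 .05 0 0 0 .5;0 0 .05 0 0 0 .5;0 0 .05 0 0 0 .5;0 0 .05 0 0 0 .5'
python3 - <<'E'
from rim import *
f,o=center("lid",(.46,.014),.03); save(f,"w11.png")
p=ctrl.get_obs()["eef_pos"];print(p)
for r in o:
    c=max(cv2.findContours(r["pixels"].astype("uint8"),0,1)[0],key=len);e=cv2.fitEllipse(c);print(r["score"],e)
for r in eyes.landmark_of("wrist","lid"): print("lid",r["score"],r["position"],onz(f,r["position"],0).round(4))
print("tcp px at knob top",proj(f,[p[0],p[1],.062]),"bell top",proj(f,[p[0],p[1],.038]), "base",proj(f,[p[0],p[1],0]))
g=cv2.cvtColor(f["image"],cv2.COLOR_RGB2GRAY)[190:280,270:370]
n,l,s,ct=cv2.connectedComponentsWithStats((g<45).astype("uint8"))
print([(x[:5].tolist(),(c+[270,190]).round(1).tolist()) for x,c in zip(s[1:],ct[1:]) if x[4]>80])
E
```

```text
t: 29.65
eef_pos: [0.4607, 0.0147, 0.2688]
tcp_rot: [0.936, 2.997, 0.001]
force: [0.6, -0.2, -0.3]
gripper_width: 0.501
finger_force: 0.0
t: 30.32
eef_pos: [0.4604, 0.0147, 0.219]
tcp_rot: [0.937, 2.997, 0.001]
force: [0.9, -0.6, 0.3]
gripper_width: 0.5
finger_force: 0.0
[0.46010047 0.0147888  0.21870497]
0.8 ((316.9637756347656, 232.5535430908203), (62.910484313964844, 70.65250396728516), 1.1288466453552246)
lid 0.79 [319.7, 225.1] [0.4628 0.0159 0.    ]
tcp px at knob top [316.8372592  246.18090342] bell top [316.87035939 236.21150008] base [316.91320465 223.32283444]
[]
```

View pics/w11.png

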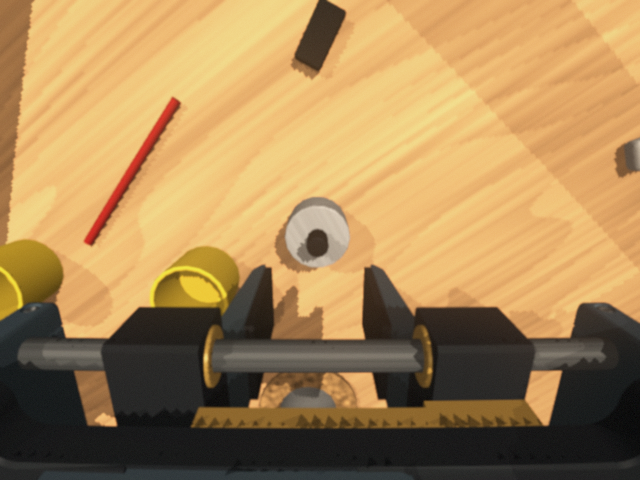

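The lid sits under the gripper, with the knob top at (317,243) and the bell centre at (317,235). I'll grip the knob.

```bash
python3 -m crank '.001 0 .03 0 0 0 .5;.001 0 .06 0 0 0 .5;.001 0 .08 0 0 0 .5;.001 0 .092 0 0 0 .5;.001 0 .1 0 0 0 .5;.001 0 .1 0 0 0 .4;.001 0 .1 0 0 0 .2;.001 0 .1 0 0 0 .05' 30
python3 -m crank '0 0 0 0 0 0 .05;0 0 0 0 0 0 0;0 0 0 0 0 0 0;0 0 0 0 0 0 0;0 0 0 0 0 0 0;0 0 0 0 0 0 0;0 0 0 0 0 0 0;0 0 0 0 0 0 0'
python3 -m crank '0 0 -.03 0 0 0 0;0 0 -.07 0 0 0 0;0 0 -.11 0 0 0 0;0 0 -.125 0 0 0 0;0 0 -.125 0 0 0 0;0 0 -.125 0 0 0 0;0 0 -.125 0 0 0 0;0 0 -.125 0 0 0 0'
python3 -c "
from h import *
print(rel([.6156,-.1044,.2]),ctrl.get_obs()['eef_pos'])"
```

```text
t: 31.13
eef_pos: [0.4596, 0.0154, 0.1188]
tcp_rot: [0.937, 2.997, 0.001]
force: [0.6, -0.4, 0.5]
gripper_width: 0.309
finger_force: 0.0
t: 31.8
eef_pos: [0.4594, 0.0153, 0.1187]
tcp_rot: [0.937, 2.998, 0.0]
force: [-0.7, 0.8, 5.2]
gripper_width: 0.164
finger_force: 30.0
t: 32.47
eef_pos: [0.458, 0.0154, 0.2413]
tcp_rot: [-0.936, -2.995, 0.002]
force: [-0.6, -0.7, -2.1]
gripper_width: 0.165
finger_force: 30.0
[-0.19788782 -0.00862768  0.04060028] [0.45801902 0.01537237 0.24129432]
```

```bash
python3 -m crank '-.04 -.002 0 0 0 0 0;-.08 -.004 0 0 0 0 0;-.12 -.006 0 0 0 0 0;-.16 -.008 0 0 0 0 0;-.198 -.0085 0 0 0 0 0;-.198 -.0085 0 0 0 0 0;-.198 -.0085 0 0 0 0 0;-.198 -.0085 0 0 0 0 0'
python3 -m crank '0 0 0 0 0 0 0;0 0 0 0 0 0 0;0 0 0 0 0 0 0;0 0 0 0 0 0 0;0 0 0 0 0 0 0;0 0 0 0 0 0 0;0 0 0 0 0 0 0;0 0 0 0 0 0 0'
python3 - <<'E'
from rim import *
f=eyes.grab_frame("wrist"); save(f,"w12.png")
p=ctrl.get_obs()["eef_pos"];print(p)
z=p[2]-.1187
print("tcp px bell top",proj(f,[p[0],p[1],z+.038]),"base",proj(f,[p[0],p[1],z]),"tray top",proj(f,[.6156,-.1044,.075]))
for r in eyes.landmark_of("wrist","lid"): print("lid",r["score"],r["position"],onz(f,r["position"],z).round(4))
print(rel([.6156,-.1044,.2]))
E
```

```text
t: 33.13
eef_pos: [0.6161, -0.1042, 0.2411]
tcp_rot: [-0.936, -2.994, 0.0]
force: [-0.5, 0.3, -1.0]
gripper_width: 0.165
finger_force: 30.0
t: 33.8
eef_pos: [0.617, -0.1043, 0.2433]
tcp_rot: [0.937, 2.998, 0.0]
force: [-0.0, -1.3, -0.8]
gripper_width: 0.163
finger_force: 30.0
[ 0.61702843 -0.10435789  0.24328846]
tcp px bell top [317.0404441  294.41890489] base [317.12930715 266.90089782] tray top [316.06518534 240.43739346]
lid 0.84 [320.8, 267.5] [ 0.6186 -0.1027  0.1246]
[ 0.00115338 -0.00081803  0.0432483 ]
```

View pics/w12.png

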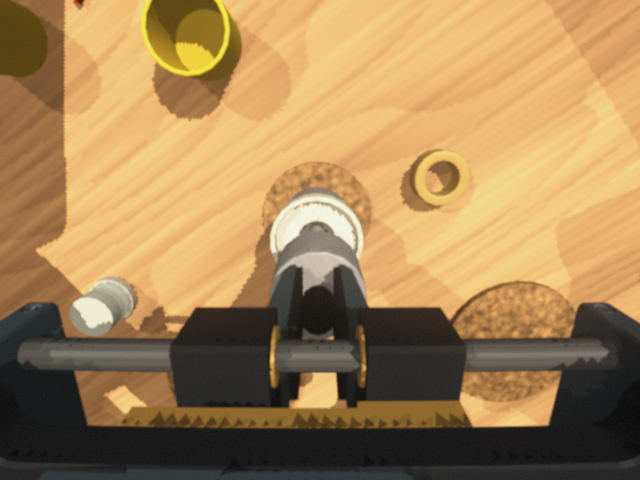

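The lid hangs level over the tray, with its bell at about (318,290) and the tray at (316,240). I'll lower it.

```bash
python3 -m crank '.0005 -.001 .01 0 0 0 0;.0005 -.001 .02 0 0 0 0;.0005 -.001 .03 0 0 0 0;.0005 -.001 .037 0 0 0 0;.0005 -.001 .043 0 0 0 0;.0005 -.001 .047 0 0 0 0;.0005 -.001 .049 0 0 0 0;.0005 -.001 .05 0 0 0 0'
python3 -m crank '0 0 0.001 0 0 0 0;0 0 .002 0 0 0 0;0 0 .003 0 0 0 0;0 0 .004 0 0 0 0;0 0 .005 0 0 0 0;0 0 .0055 0 0 0 0;0 0 .006 0 0 0 0;0 0 .006 0 0 0 0'
```

```text
t: 34.57
eef_pos: [0.6161, -0.1049, 0.1928]
tcp_rot: [-0.937, -2.998, -0.0]
force: [0.8, 0.6, -0.2]
gripper_width: 0.164
finger_force: 30.0
t: 35.23
eef_pos: [0.616, -0.1049, 0.1871]
tcp_rot: [-0.937, -2.998, -0.0]
force: [-1.0, -0.2, -1.7]
gripper_width: 0.169
finger_force: 30.0
```

```bash
python3 -m crank '0 0 .0005 0 0 0 0;0 0 .001 0 0 0 0;0 0 .0015 0 0 0 0;0 0 .002 0 0 0 0;0 0 .002 0 0 0 0;0 0 .002 0 0 0 0;0 0 .002 0 0 0 0;0 0 .002 0 0 0 0'
```

```text
t: 35.9
eef_pos: [0.6161, -0.105, 0.1858]
tcp_rot: [0.937, 2.998, 0.0]
force: [-1.6, -0.1, 5.6]
gripper_width: 0.167
finger_force: 30.0
```

Seated at the expected height. I'll release, rise and check.

```bash
python3 -m crank '0 0 0 0 0 0 .25;0 0 0 0 0 0 .4;0 0 0 0 0 0 .5;0 0 0 0 0 0 .5;0 0 -.03 0 0 0 .5;0 0 -.06 0 0 0 .5;0 0 -.09 0 0 0 .5;.02 0 -.1 0 0 0 .5'
python3 -m crank '.03 0 -.02 0 0 0 .5;.06 0 -.02 0 0 0 .5;.08 0 -.02 0 0 0 .5;.08 0 -.02 0 0 0 .5;.08 0 -.02 0 0 0 .5;.08 0 -.02 0 0 0 .5;.08 0 -.02 0 0 0 .5;.08 0 -.02 0 0 0 .5'
python3 - <<'E'
from rim import *
f=eyes.grab_frame("scene");g=eyes.grab_frame("side");w=eyes.grab_frame("wrist")
a=[cv2.resize(x["image"][int(v)-60:int(v)+60,int(u)-50:int(u)+50],(400,480),interpolation=cv2.INTER_CUBIC) for x in (f,g) for u,v in [proj(x,[.6155,-.1045,.06])]]
cv2.imwrite("pics/fin.png",np.hstack(a)[:,:,::-1])
G["lid"]=(.6155,-.1045);meas(["lid","tape","jar","tube","bottle"],z0={"lid":.067})
E
```

```text
t: 36.57
eef_pos: [0.6031, -0.0951, 0.2894]
tcp_rot: [0.936, 2.988, 0.001]
force: [0.6, 0.5, 1.3]
gripper_width: 0.498
finger_force: 0.0
t: 37.23
eef_pos: [0.5346, -0.0485, 0.3048]
tcp_rot: [-0.938, -2.998, 0.0]
force: [0.4, -0.5, -0.4]
gripper_width: 0.5
finger_force: 0.0
lid scene [ 0.6116 -0.1118] 0.77
lid side [ 0.6123 -0.1068] 0.94
lid [ 0.6118 -0.1098  0.0693]
tape scene [0.6413 0.0077] 0.84
tape side [0.6421 0.0137] 0.4
tape [0.6415 0.0097 0.003 ]
jar scene [ 0.5699 -0.3238] 0.89
jar side [ 0.5697 -0.3238] 0.91
jar [ 0.5698 -0.3238  0.    ]
tube scene [0.5732 0.3025] 0.66
tube side [0.5676 0.306 ] 0.46
tube [5.702e-01 3.033e-01 4.000e-04]
bottle scene [0.5634 0.4225] 0.61
bottle side [0.5686 0.445 ] 0.83
bottle [0.5661 0.424  0.0109]
```

View pics/fin.png

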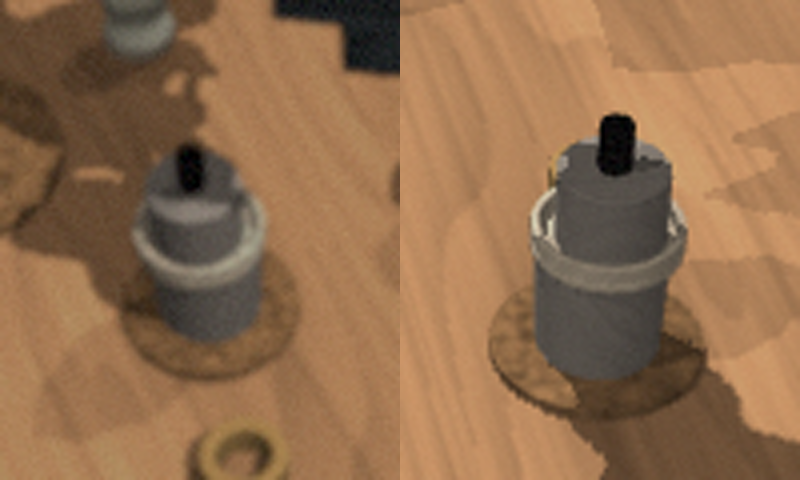

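Both views show the stack upright and centred on the mat, with the lid level inside the tray's edge (knob at about (190,165) in the left crop and (617,145) in the right). The bystanders haven't moved.

```bash
python3 -c "
from plant import finish_job
print(finish_job())"
```

```text
the job is handed in; nothing more can be done
None
```

The brush-washing kit is back together on the smallest cork mat in the order asked (pot, strainer, tray, lid), with the bystanders left in place, and I handed the job in at about 37 s; the final pictures show the lid sitting level in the tray.

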